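Count the opening, then crack a sealed dry box and hold it ajar

TASK

Log this opening on the desk counter: push its sprung lever all the way over to its stop and let it spring right back. Then grip the upright pull on the lid of the dry box, pull the lid straight up until the sticky seal breaks, and hold it level just above the box, about 15 mm higher than it sat, without jerking it away. Finish while still gripping the pull and holding the lid there, clear of the box; leave the other things on the desk where they are.

Things in the scene. Friction and masses are not known exactly. Their poses are not given: they have to be found in the camera images.
- counter: Desk counter, screwed down: dark plate 100 x 76 x 6 mm, grey housing 64 x 56 mm, 46 mm high, white number wheels on its front, a lever on top. Origin: centre of its underside. Front faces its own -x, z up. Lever pivot: 52 mm above the origin, axis along its own y. It stands left or right of the dry box; the seed jar stands on the other side.
- counter_lever (a joint): Angle of the counter's lever (rad): 0 at rest, leaning 0.35 rad towards the counter's front (-x); pushing the ball towards the counter's +x raises the value to 0.70 at the hard stop, where it leans 0.35 rad towards +x. A spring (about 1 N at the ball at rest, 3 N at the stop) brings it back to 0 when let go.
- lever_ball (a point): Centre of the black ball, 20 mm across, at the end of the lever, 60 mm from the pivot. At rest 20 mm in front (-x) of the pivot and 108 mm above the desk; at the stop 20 mm behind it (+x), same height. The steel rod below it is 8 mm thick.
- dry_box: White dry box (tub) 120 (x) x 140 (y) mm, fixed to the desk, rim 58 mm above it, under a loose push-on lid. A sprung sealing bead on each of its four sides grips the lid. Origin: centre of its underside on the desk; z up. Its x axis points away from the robot, turned by the box's yaw.
- lid: Grey push-on lid 138 (x) x 158 (y) mm, 0.25 kg, plate 8 mm thick with a skirt 14 mm deep round the tub. Origin: centre of the plate's underside, 58 mm above the box's origin when shut; axes as the box's. Lifted straight up, the seal resists with a peak of about 10 to 20 N in the first 3 mm and lets go by 9 mm; then only the lid's weight is left, and it drops shut if let go.
- lid_pull (a point): Gripping point on the lid's upright steel pull: 24 mm wide along the lid's y, 14 mm along x, 48 mm tall, at the lid's centre. The point is on its centre line, 27 mm above the lid's top face and 21 mm below the pull's top; lid shut: 93 mm above the desk. It moves with the lid and has its axes.
- microscope: Microscope, fixed: an obstacle 350 mm tall, standing within 180 mm of its origin (on the desk) between the robot's start and the counter.
- seed_jar: Bystander: round sample jar with pale lid, 100 mm across, 102 mm tall, loose. Origin: centre of its underside. Leave it.
- stain_bottle: Bystander: brown dropper bottle, 33 mm across, 88 mm tall, loose, behind the dry box. Origin: centre of its underside. Leave it.
- petri: Bystander: glass petri dish, 61 mm across, 14 mm tall, loose, left of the microscope. Origin: centre of its underside. Leave it.
- forceps: Bystander: steel forceps, 122 mm long along its own y, 10 mm high, loose, left of the microscope. Origin: centre of its underside. Leave it.
- note_block: Bystander: block of paper notes 78 x 78 x 21 mm, loose, behind the microscope. Origin: centre of its underside. Leave it.

How it is judged:
By the outcome, as a careful person would: the job done as asked, in the order asked, and still so for the second after the job is handed in, while the arm keeps its last pose, push and grip.
It also fails if it takes over 67 s, if anything falls off the work surface, if the arm or the gripper's body presses on something with over 40 N, if the wrist force passes 120 N, or if a joint passes its speed limit or range.

ROBOT

A 6-joint arm with a two-finger parallel gripper is mounted at the origin on a cart in front of the work surface, level with it; the furniture and walls round the work are solid. World frame = base frame: x ahead of the robot, y to its left, z up, the work surface at z = 0. Lengths are in m, angles in rad, forces in N, time in s.
With the tool pointing down it reaches from about 0.2 to 0.875 m from the base axis. Payload 3.4 kg.
Tool frame: the origin (TCP) lies between the finger pads, 19 mm behind the fingertips; this is the grasp point; z points along the fingers, y is the line along which they close (so a half turn about z gives the same grasp; the last joint's range is limited). The gripper opens to 94 mm and grips with 3 to 60 N. Pads are 16 mm wide; open, the fingers measure 119 mm over their backs; the gripper's body (75 mm by 177 mm) begins 78 mm behind the grasp point.
Start: joints at [1.162, 0.276, 1.505, -0, 1.361, -0.121], TCP at [0.163, 0.551, 0.224] pointing down, gripper open.
Joint ranges: [-2.89, 2.89], [-0.75, 2.08], [0.22, 2.7], [-1.18, 4.32], [0.11, 2.71], [-2.7, 2.7]. Speed limits (rad/s): [2.57, 2.57, 3.14, 3.14, 3.14, 3.14].

INTERFACE

Orientations are given as a rotation vector (axis times angle).
In Python, from plant import ctrl gives the robot as it stands.
- The arm moves only by the tool drive_tool, never from a script. Its argument "plan" is one flat list of numbers, 7 for each row, row after row: the shift along the world's x, y, z in mm, then the turn, a rotation vector about the world's x, y, z in rad, then the gripper command: -1 is shut, 1 is fully open, values between are in proportion. A call has 1 to 20 rows; each row is the pose to reach, as a shift and turn from the pose commanded when the call began; what a row does not reach only later rows make up. A row lasts 1/12 s, in which the tool goes at most 41.7 mm and 7.16 degrees, less where a joint would pass 70% of its speed; a pose out of reach is approached as far as the arm can. A call with a gripper value outside its range is refused whole. The fingers move at their own pace and stop on an object; the grip force is fixed at half the most. Time passes only in rows, so rows that repeat a pose let the fingers close. It gives the time, the measured TCP pose, the force, the opening and the grip force at its end, in the units of the state.
- ctrl.state(): the state, without advancing time (a new reading comes with each control period).
- ctrl.camera(name): name is "side" or "top"; returns the picture (420x560x3 uint8, red, green, blue); there is no depth.
- ctrl.camera_params(name): a dict with "mtx" (3x3 intrinsics, pixels), "distortion" ([k1, k2, p1, p2, k3] as OpenCV has them; the pictures are not rectified), "origin" and "orientation" of the camera in the world. Camera axes: x right, y up, looking along -z (the intrinsics and any distortion apply to the point x, -y, -z); pixel columns grow to the right and rows downward; lengths in m; the calibration is good to about 2 mm. A picture is of the moment at which its call begins. camera_params takes no time and is no camera call.
- ctrl.finish_job(): hands the job in; it is judged then, once.
The state is a dict: "time_s": time; "qpos": joint angles; "dq": joint speeds; "effort": joint torques, N m; "tool_pos": TCP position; "eef_rot": TCP orientation; "contact_force": force on the tool from outside, world axes, zero at the start; "torque": the same for the moment, N m; "grip_width": finger opening in m; "grip_force": force on a finger pad.
Only numpy, scipy, OpenCV 4.12 (cv2) and the standard library are available. Lean on these libraries where they do the work, as an engineer would, in place of code of your own. Each camera call takes 0.05 s, during which the arm holds its last target. There are 200 camera calls.

## Working session

There is one attempt and no reset: what is moved stays moved. The work goes in short steps, Python scripts to look and compute and a tool call to move; the robot and the scene stay as the last step left them, time stands still between calls to the robot, and variables do not carry over. Pictures are saved under pics/ and viewed, at most 10 in all, crops included, and the job is handed in when it is done.

Besides the shell and the picture viewer there is one more tool, called after ">>>" by a JSON object that holds its "fn" and its "kwargs", one argument or row to a line. drive_tool: Moves the arm, as the interface text tells. Its arguments: {"type":"object","properties":{"plan":{"type":"array","items":{"type":"number"}}},"required":["plan"]}

```bash
mkdir -p pics; python3 - <<'E'
from plant import ctrl
import cv2,numpy as np
for n in("side","top"):
    im=ctrl.camera(n); cv2.imwrite(f"pics/{n}0.png",im[:,:,::-1])
    p=ctrl.camera_params(n); print(n,p)
s=ctrl.state();print(s['time_s'],s['tool_pos'],s['eef_rot'],s['grip_width'])
E
```

```text
side {'mtx': array([[418.59427244,   0.        , 275.3896495 ],
       [  0.        , 418.59427244, 206.85637928],
       [  0.        ,   0.        ,   1.        ]]), 'distortion': array([-0.11785846,  0.        ,  0.        ,  0.        ,  0.        ]), 'origin': array([ 0.32575746, -1.05111778,  0.81476008]), 'orientation': array([ 0.99438375, -0.10201691, -0.21347593])}
top {'mtx': array([[489.20197538,   0.        , 286.55571035],
       [  0.        , 489.20197538, 208.88981351],
       [  0.        ,   0.        ,   1.        ]]), 'distortion': array([-0.00072496,  0.        ,  0.        ,  0.        ,  0.        ]), 'origin': array([0.42223975, 0.01597249, 1.53458558]), 'orientation': array([ 0.04078513, -0.07579481, -1.59033953])}
0.1 [0.16302828 0.55093104 0.22353079] [-4.50462911e-01 -3.10872902e+00  2.33603138e-03] 0.09405926527472473
```

View pics/side0.png

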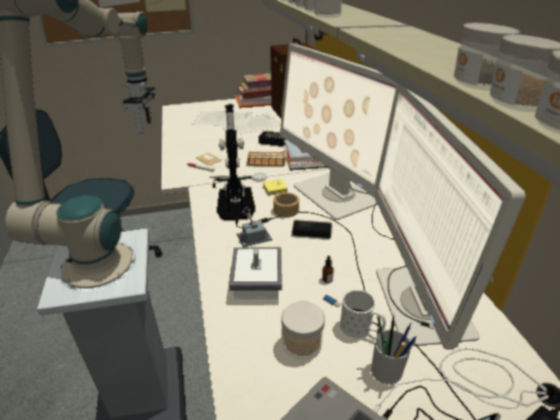

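View pics/top0.png

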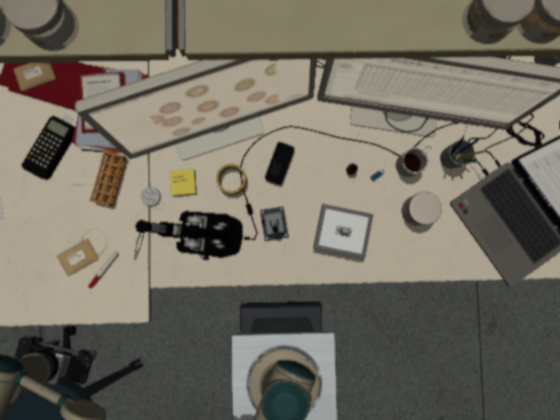

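The side view shows the counter at about (255,230), the dry box at (257,267) and the microscope at (235,190). In the top view the counter is at (274,223), the box at (343,231), the microscope at (210,234) and the jar at (423,208). I'll enlarge crops to get exact pixels.

```bash
cat > h.py <<'E'
import cv2,numpy as np
from scipy.spatial.transform import Rotation as R
from plant import ctrl
def ray(n,uv):
    p=ctrl.camera_params(n)
    x,y=cv2.undistortPoints(np.array([[uv]],float),p['mtx'],p['distortion'])[0,0]
    return p['origin'],R.from_rotvec(p['orientation']).apply([x,-y,-1])
def onz(n,uv,z):
    o,d=ray(n,uv); return o+d*(z-o[2])/d[2]
def tri(a,b):
    (o1,d1),(o2,d2)=ray("side",a),ray("top",b)
    s=np.linalg.lstsq(np.c_[d1,-d2],o2-o1,rcond=None)[0]
    return (o1+s[0]*d1+o2+s[1]*d2)/2, np.linalg.norm(o1+s[0]*d1-o2-s[1]*d2)
E
python3 - <<'E'
import cv2
a=cv2.imread("pics/top0.png")[190:270,250:390]; b=cv2.imread("pics/side0.png")[205:295,215:300]
a=cv2.resize(a,None,fx=5,fy=5,interpolation=2);b=cv2.resize(b,None,fx=6,fy=6,interpolation=2)
cv2.imwrite("pics/a.png",cv2.convertScaleAbs(a,alpha=1.3));cv2.imwrite("pics/b.png",b)
E
```

```text
(no output)
```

View pics/a.png

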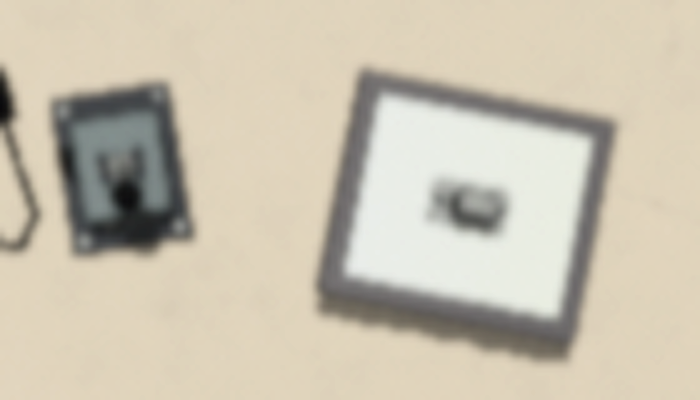

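View pics/b.png

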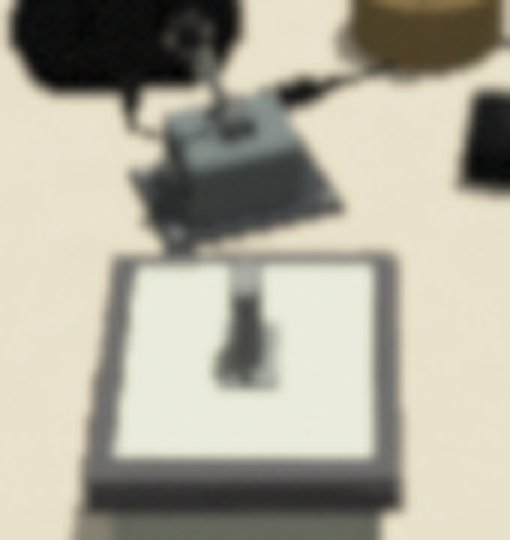

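The top crop shows the lid with its white inset and the pull at about (485,208), plus the counter plate with the ball at (125,195). The side crop shows the ball at (188,33) and the pull's top at (247,268).

```bash
python3 - <<'E'
from h import *
T=lambda u,v:(250+(u+.5)/5-.5,190+(v+.5)/5-.5)
S=lambda u,v:(215+(u+.5)/6-.5,205+(v+.5)/6-.5)
f=lambda P:(np.round(P*1000,1))
P=np.array([onz("top",T(*c),.006) for c in[(55,100),(165,85),(193,237),(78,253)]]);print("plate",f(P),f(P.mean(0)))
e=lambda a,b:np.degrees(np.arctan2(*(b-a)[:2][::-1]))
# far-left, far-right, near-right, near-left
print("x dir",e(P[3],P[0]),e(P[2],P[1]),"y dir",e(P[1],P[0])-90,e(P[2],P[3])-90)
for z,cs in((.066,[(378,92),(597,135),(560,320),(343,272)]),(.066,[(362,70),(615,122),(572,340),(320,290)])):
    L=np.array([onz("top",T(*c),z) for c in cs]);print("lid",f(L),f(L.mean(0)),e(L[3],L[0]),e(L[2],L[1]),e(L[1],L[0])-90,e(L[2],L[3])-90)
L=np.array([onz("side",S(*c),.066) for c in[(132,263),(377,263),(376,460),(112,460)]]);print("side lid",f(L),f(L.mean(0)))
print("ball tri",tri(S(188,33),T(125,195)),f(onz("top",T(125,195),.108)),f(onz("side",S(188,33),.108)))
print("pull top",f(onz("top",T(485,208),.114)),f(onz("side",S(247,270),.114)))
for n,uv in(("microscope",(210,234)),):print(f(onz("top",uv,.1)))
print("jar",f(onz("top",(423,208),.1)))
print(R.from_rotvec(ctrl.state()['eef_rot']).as_matrix().round(3))
# microscope tall region
m=cv2.imread("pics/top0.png")[:,:,::-1][200:265,130:260].max(2)<45
ys,xs=np.where(m);print(xs.min()+130,xs.max()+130,ys.min()+200,ys.max()+200)
E
```

```text
plate [[534.6  62.1   6. ]
 [542.7  -7.    6. ]
 [447.2 -22.5   6. ]
 [438.7  49.4   6. ]] [490.8  20.5   6. ]
x dir 7.5263414250391305 9.227824193933357 y dir 6.669637828821891 6.711817729634603
lid [[ 531.2 -134.5   66. ]
 [ 502.6 -266.2   66. ]
 [ 391.9 -240.2   66. ]
 [ 423.4 -110.5   66. ]] [ 462.3 -187.8   66. ] -12.528237479951837 -13.236107240612176 -12.256103836171107 -13.64772284549511
lid [[ 544.7 -125.2   66. ]
 [ 510.2 -277.4   66. ]
 [ 379.8 -247.    66. ]
 [ 412.9  -96.4   66. ]] [ 461.9 -186.5   66. ] -12.297898015626586 -13.112229404886888 -12.761230029223412 -12.403161334526686
side lid [[ 420.1 -106.2   66. ]
 [ 533.9 -134.    66. ]
 [ 502.3 -266.8   66. ]
 [ 391.  -240.    66. ]] [ 461.8 -186.8   66. ]
ball tri (array([0.47075853, 0.01918691, 0.10962401]), np.float64(3.613526660626425e-05)) [470.8  19.2 108. ] [471.1  21.7 108. ]
pull top [ 458.7 -190.1  114. ] [ 463.2 -183.9  114. ]
[459.2 208.1 100. ]
jar [ 523. -421.  100.]
[[-0.959  0.284 -0.001]
 [ 0.284  0.959 -0.001]
 [ 0.    -0.002 -1.   ]]
136 251 204 258
```

The views agree. The box centre is at (462,-187) with yaw -12.7°, and the counter is at (491,20) with yaw 7.5° and its ball at (471,19). I'll go up over the microscope's height first, then across with the gripper shut.

>>> {"fn": "drive_tool", "kwargs": {
  "plan": [0,0,200,0,0,0,-1,0,0,200,0,0,0,-1,0,0,200,0,0,0,-1,0,0,200,0,0,0,-1,0,0,200,0,0,0,-1,0,0,200,0,0,0,-1,20,-80,200,0,0,-0.15,-1,40,-160,200,0,0,-0.3,-1,60,-240,200,0,0,-0.45,-1,80,-320,200,0,0,-0.6,-1,97,-391,200,0,0,-0.75,-1,97,-391,200,0,0,-0.75,-1,97,-391,200,0,0,-0.75,-1,97,-391,200,0,0,-0.75,-1,97,-391,200,0,0,-0.75,-1,97,-391,200,0,0,-0.75,-1,97,-391,200,0,0,-0.75,-1,97,-391,200,0,0,-0.75,-1]
}}

```text
time_s: 1.6
tool_pos: [0.2602, 0.1593, 0.4236]
eef_rot: [-1.564, -2.724, 0.0]
contact_force: [-0.1, -1.3, 0.9]
grip_width: 0.0009
grip_force: 0.0
```

>>> {"fn": "drive_tool", "kwargs": {
  "plan": [40,-40,0,0,0,-0.1,-1,80,-80,0,0,0,-0.2,-1,120,-120,0,0,0,-0.3,-1,156,-149,0,0,0,-0.4,-1,156,-149,0,0,0,-0.4,-1,156,-149,0,0,0,-0.4,-1,156,-149,0,0,0,-0.4,-1,156,-149,-100,0,0,-0.4,-1,156,-149,-200,0,0,-0.4,-1,156,-149,-310,0,0,-0.4,-1,156,-149,-310,0,0,-0.4,-1,156,-149,-310,0,0,-0.4,-1,156,-149,-310,0,0,-0.4,-1,156,-149,-310,0,0,-0.4,-1,156,-149,-310,0,0,-0.4,-1,156,-149,-310,0,0,-0.4,-1,156,-149,-310,0,0,-0.4,-1]
}}

```text
time_s: 3.02
tool_pos: [0.4151, 0.0133, 0.1142]
eef_rot: [-2.064, -2.365, 0.001]
contact_force: [0.0, -0.9, 0.7]
grip_width: 0.0006
grip_force: 0.0
```

```bash
python3 - <<'E'
from h import *
a=ctrl.camera("side")[180:280,180:310,::-1];b=ctrl.camera("top")[180:280,225:355,::-1]
cv2.imwrite("pics/c.png",cv2.resize(np.vstack([a,b]),None,fx=3,fy=3,interpolation=2))
print(ctrl.state()['tool_pos'])
E
```

```text
[0.41746091 0.01238777 0.11602626]
```

View pics/c.png

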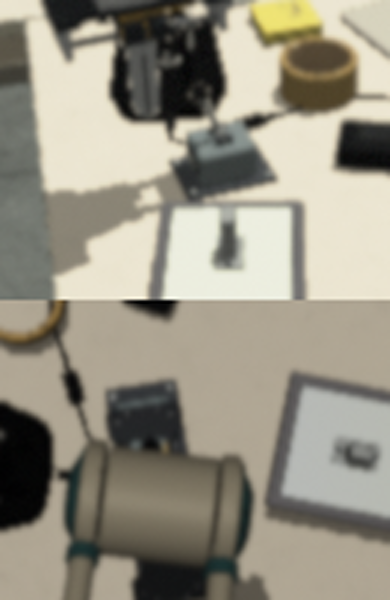

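The closed fingers sit in front of the ball: in the side crop the finger is at (145,75) and the ball at (203,92). Next is the push along the counter's +x.

>>> {"fn": "drive_tool", "kwargs": {
  "plan": [15,2,0,0,0,0,-1,25,3,0,0,0,0,-1,32,4,0,0,0,0,-1,38,5,0,0,0,0,-1,44,6,0,0,0,0,-1,49,6,0,0,0,0,-1,54,7,0,0,0,0,-1,58,7,0,0,0,0,-1,61,8,0,0,0,0,-1,64,8,0,0,0,0,-1,66,9,0,0,0,0,-1,66,9,0,0,0,0,-1,66,9,0,0,0,0,-1]
}}

```text
time_s: 4.2
tool_pos: [0.4821, 0.0201, 0.1141]
eef_rot: [2.068, 2.364, -0.001]
contact_force: [-2.0, -2.3, 0.5]
grip_width: 0.0003
grip_force: 1.2
```

>>> {"fn": "drive_tool", "kwargs": {
  "plan": [2,0,0,0,0,0,-1,4,0,0,0,0,0,-1,5,0,0,0,0,0,-1,5,0,0,0,0,0,-1,5,0,0,0,0,0,-1]
}}

```text
time_s: 4.62
tool_pos: [0.4867, 0.0206, 0.1139]
eef_rot: [-2.068, -2.363, 0.001]
contact_force: [-3.2, -0.2, -2.1]
grip_width: 0.0005
grip_force: 1.5
```

>>> {"fn": "drive_tool", "kwargs": {
  "plan": [1,0,0,0,0,0,-1,2,0,0,0,0,0,-1,2,0,0,0,0,0,-1,2,0,0,0,0,0,-1]
}}

```text
time_s: 4.95
tool_pos: [0.4889, 0.0206, 0.1141]
eef_rot: [-2.068, -2.363, 0.0]
contact_force: [-2.4, -0.3, -2.4]
grip_width: 0.0005
grip_force: 1.6
```

>>> {"fn": "drive_tool", "kwargs": {
  "plan": [1,0,0,0,0,0,-1,2,0,0,0,0,0,-1,2,0,0,0,0,0,-1,2,0,0,0,0,0,-1]
}}

```text
time_s: 5.28
tool_pos: [0.4903, 0.0205, 0.1141]
eef_rot: [-2.068, -2.363, 0.002]
contact_force: [-5.9, -0.3, -2.1]
grip_width: 0.001
grip_force: 2.4
```

>>> {"fn": "drive_tool", "kwargs": {
  "plan": [1,0,0,0,0,0,-1,2,0,0,0,0,0,-1,2,0,0,0,0,0,-1,2,0,0,0,0,0,-1]
}}

```text
time_s: 5.62
tool_pos: [0.4906, 0.0206, 0.114]
eef_rot: [-2.066, -2.361, 0.005]
contact_force: [-8.9, 0.3, 0.5]
grip_width: 0.0003
grip_force: 4.0
```

The position has stalled and the force has risen to 9 N against the 3 N spring, so the lever is at its stop. Now back off, lift clear, and check that it returned.

>>> {"fn": "drive_tool", "kwargs": {
  "plan": [-10,-1,0,0,0,0,-1,-20,-3,0,0,0,0,-1,-30,-4,0,0,0,0,-1,-40,-5,0,0,0,0,-1,-55,-7,0,0,0,0,-1,-70,-9,0,0,0,0,-1,-85,-11,0,0,0,0,-1,-85,-11,0,0,0,0,-1,-85,-11,0,0,0,0,-1,-85,-11,80,0,0,0,-1,-85,-11,120,0,0,0,-1,-85,-11,146,0,0,0,-1,-85,-11,146,0,0,0,1,-85,-11,146,0,0,0,1]
}}

```text
time_s: 6.78
tool_pos: [0.4133, 0.0088, 0.2661]
eef_rot: [2.061, 2.355, 0.013]
contact_force: [-0.7, -0.4, 0.2]
grip_width: 0.0105
grip_force: 0.0
```

```bash
python3 - <<'E'
from h import *
a=ctrl.camera("side")[205:295,215:300,::-1]
cv2.imwrite("pics/d.png",cv2.resize(a,None,fx=6,fy=6,interpolation=2))
s=ctrl.state();print(s['tool_pos'],s['contact_force'])
E
```

```text
[0.411475   0.00906123 0.26310838] [-0.23258147  0.40132419 -0.60256354]
```

View pics/d.png

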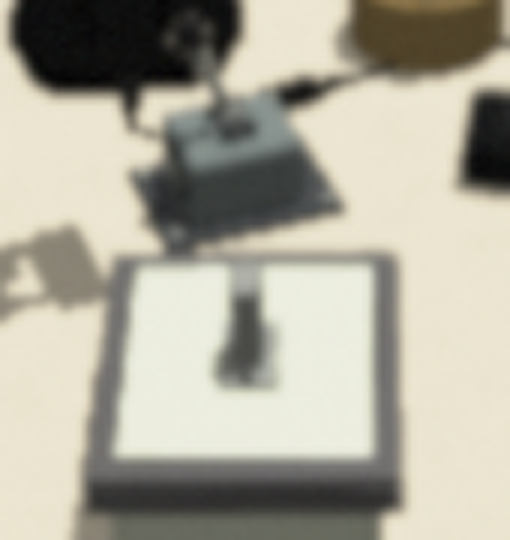

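The lever is back at rest, with the ball at (188,33) as in the first crop. Moving above the lid pull.

>>> {"fn": "drive_tool", "kwargs": {
  "plan": [12,-40,0,0,0,-0.1,0.2,24,-80,0,0,0,-0.2,0.2,36,-120,0,0,0,-0.3,0.2,44,-160,0,0,0,-0.36,0.2,50,-196,0,0,0,-0.36,0.2,50,-196,0,0,0,-0.36,0.2,50,-196,-60,0,0,-0.36,0.2,50,-196,-100,0,0,-0.36,0.2,50,-196,-100,0,0,-0.36,0.2,50,-196,-100,0,0,-0.36,0.2,50,-196,-100,0,0,-0.36,0.2,50,-196,-100,0,0,-0.36,0.2,50,-196,-100,0,0,-0.36,0.2]
}}

```text
time_s: 7.92
tool_pos: [0.4595, -0.187, 0.1618]
eef_rot: [2.456, 1.954, 0.002]
contact_force: [1.2, 0.2, 1.3]
grip_width: 0.0563
grip_force: 0.0
```

```bash
python3 - <<'E'
from h import *
P=[]
for _ in range(6):
    a=ctrl.camera("side"); s=ctrl.state(); P.append(np.r_[s['tool_pos']*1000,s['contact_force']])
print(np.mean(P,0).round(1),np.std(P,0).round(1)); M=R.from_rotvec(s['eef_rot']).as_matrix();print(M.round(3),np.degrees(np.arctan2(M[1,1],M[0,1])),s['grip_width'])
cv2.imwrite("pics/e.png",cv2.resize(a[205:295,200:310,::-1],None,fx=6,fy=6,interpolation=2))
E
```

```text
[ 4.590e+02 -1.869e+02  1.615e+02  1.000e-01 -1.000e-01  1.000e-01] [0.3 0.1 0.3 0.5 0.5 0.4]
[[ 0.225  0.974  0.001]
 [ 0.974 -0.225 -0.001]
 [-0.     0.002 -1.   ]] -13.001919928841719 0.0563176475809502
```

View pics/e.png

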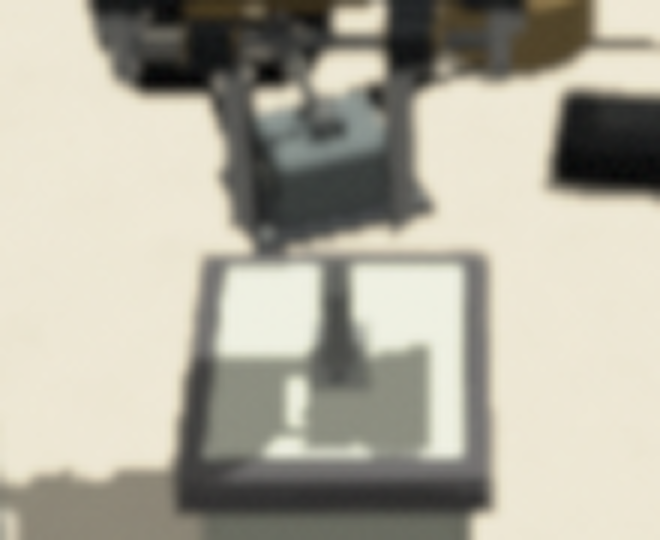

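The open fingers straddle the pull as seen from the side: fingers at x 240 and 400, pull at 335. Shift x by +3, descend and close.

>>> {"fn": "drive_tool", "kwargs": {
  "plan": [3,0,0,0,0,0,0.2,3,0,-20,0,0,0,0.2,3,0,-40,0,0,0,0.2,3,0,-55,0,0,0,0.2,3,0,-67,0,0,0,0.2,3,0,-67,0,0,0,0.2,3,0,-67,0,0,0,0.2,3,0,-67,0,0,0,-0.3,3,0,-67,0,0,0,-0.5,3,0,-67,0,0,0,-0.6,3,0,-67,0,0,0,-0.6,3,0,-67,0,0,0,-0.6]
}}

```text
time_s: 9.22
tool_pos: [0.4615, -0.1867, 0.0938]
eef_rot: [2.458, 1.955, 0.001]
contact_force: [-0.4, -0.3, -0.5]
grip_width: 0.0264
grip_force: 0.0
```

>>> {"fn": "drive_tool", "kwargs": {
  "plan": [0,0,0,0,0,0,-0.7,0,0,0,0,0,0,-0.8,0,0,0,0,0,0,-1,0,0,0,0,0,0,-1,0,0,0,0,0,0,-1,0,0,0,0,0,0,-1,0,0,0,0,0,0,-1,0,0,0,0,0,0,-1,0,0,0,0,0,0,-1]
}}

```text
time_s: 9.97
tool_pos: [0.4615, -0.1867, 0.0935]
eef_rot: [2.458, 1.955, 0.001]
contact_force: [0.3, -0.3, 3.3]
grip_width: 0.0142
grip_force: 30.0
```

The grip is good, with 14.2 mm opening, 30 N and no side load. Pulling up slowly.

>>> {"fn": "drive_tool", "kwargs": {
  "plan": [0,0,0.5,0,0,0,-1,0,0,1,0,0,0,-1,0,0,1.5,0,0,0,-1,0,0,2,0,0,0,-1,0,0,2,0,0,0,-1,0,0,2,0,0,0,-1]
}}

```text
time_s: 10.47
tool_pos: [0.4606, -0.1864, 0.0943]
eef_rot: [-2.458, -1.955, 0.001]
contact_force: [2.8, -2.6, -11.7]
grip_width: 0.0138
grip_force: 30.0
```

>>> {"fn": "drive_tool", "kwargs": {
  "plan": [0,0,0.5,0,0,0,-1,0,0,1,0,0,0,-1,0,0,1.5,0,0,0,-1,0,0,2,0,0,0,-1,0,0,2,0,0,0,-1,0,0,2,0,0,0,-1]
}}

```text
time_s: 10.97
tool_pos: [0.461, -0.1863, 0.0981]
eef_rot: [-2.459, -1.956, -0.0]
contact_force: [-0.3, 0.8, -5.5]
grip_width: 0.0141
grip_force: 30.0
```

>>> {"fn": "drive_tool", "kwargs": {
  "plan": [0,0,0.5,0,0,0,-1,0,0,1,0,0,0,-1,0,0,1.5,0,0,0,-1,0,0,2,0,0,0,-1,0,0,2.5,0,0,0,-1,0,0,3,0,0,0,-1,0,0,3.5,0,0,0,-1,0,0,4,0,0,0,-1,0,0,4,0,0,0,-1,0,0,4,0,0,0,-1]
}}

```text
time_s: 11.8
tool_pos: [0.4617, -0.1869, 0.1016]
eef_rot: [2.458, 1.955, 0.001]
contact_force: [-0.1, 0.8, -0.9]
grip_width: 0.0138
grip_force: 30.0
```

>>> {"fn": "drive_tool", "kwargs": {
  "plan": [0,0,0.5,0,0,0,-1,0,0,1,0,0,0,-1,0,0,1.5,0,0,0,-1,0,0,2,0,0,0,-1,0,0,2.5,0,0,0,-1,0,0,3,0,0,0,-1,0,0,3.5,0,0,0,-1,0,0,4,0,0,0,-1,0,0,4,0,0,0,-1,0,0,4,0,0,0,-1]
}}

```text
time_s: 12.63
tool_pos: [0.4612, -0.1866, 0.1053]
eef_rot: [2.459, 1.956, 0.0]
contact_force: [-0.1, -0.4, -2.3]
grip_width: 0.0138
grip_force: 30.0
```

```bash
python3 - <<'E'
from h import *
P=[]
for _ in range(6):
    a=ctrl.camera("side"); s=ctrl.state(); P.append(np.r_[s['tool_pos']*1000,s['contact_force']])
print(np.mean(P,0).round(1)); print(s['eef_rot'],s['grip_width'],s['torque'])
cv2.imwrite("pics/f.png",cv2.resize(a[205:305,200:310,::-1],None,fx=6,fy=6,interpolation=2))
E
```

```text
[ 4.612e+02 -1.866e+02  1.053e+02  0.000e+00  1.000e-01 -3.000e+00]
[2.45871571e+00 1.95557640e+00 7.07476788e-05] 0.013586327312785963 [-0.09362707  0.10325033  0.02136459]
```

View pics/f.png

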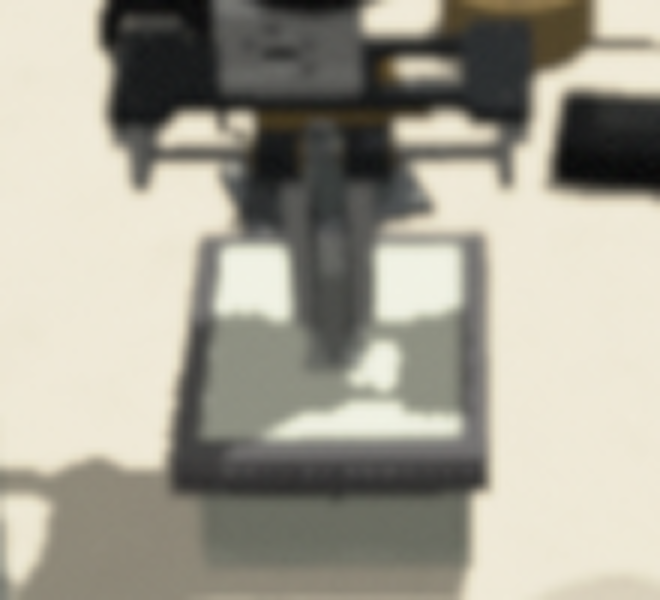

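The lid rose level with the gripper: its front edge moved up from row 510 to 490, about 12 mm. The load is now only its weight, 3 N. Raising the last 4 mm.

>>> {"fn": "drive_tool", "kwargs": {
  "plan": [0,0,0.5,0,0,0,-1,0,0,1,0,0,0,-1,0,0,1.5,0,0,0,-1,0,0,2,0,0,0,-1,0,0,2.5,0,0,0,-1,0,0,3,0,0,0,-1,0,0,3.5,0,0,0,-1,0,0,4,0,0,0,-1,0,0,4,0,0,0,-1,0,0,4,0,0,0,-1,0,0,4,0,0,0,-1,0,0,4,0,0,0,-1]
}}

```text
time_s: 13.93
tool_pos: [0.4612, -0.1866, 0.1092]
eef_rot: [-2.459, -1.956, -0.0]
contact_force: [0.0, -0.4, -2.5]
grip_width: 0.0137
grip_force: 30.0
```

```bash
python3 - <<'E'
from h import *
P=[]
for _ in range(6):
    a=ctrl.camera("side"); s=ctrl.state(); P.append(np.r_[s['tool_pos']*1000,s['contact_force']])
print(np.mean(P,0).round(1),s['grip_width'],s['grip_force'])
b=cv2.imread("pics/side0.png")[:,:,::-1]
# front lid skirt edge rows, before/after
for c in (235,245,255,265,275): print(c,[int(np.argmin(np.diff(i[270:302,c].astype(int).sum(1))))+270 for i in(b,a)])
cv2.imwrite("pics/g.png",cv2.resize(a[205:305,200:310,::-1],None,fx=6,fy=6,interpolation=2))
E
```

```text
[ 4.612e+02 -1.866e+02  1.093e+02 -4.000e-01  2.000e-01 -2.600e+00] 0.013929846124618037 29.999305307865143
235 [280, 276]
245 [280, 276]
255 [280, 276]
265 [280, 276]
275 [280, 275]
```

View pics/g.png

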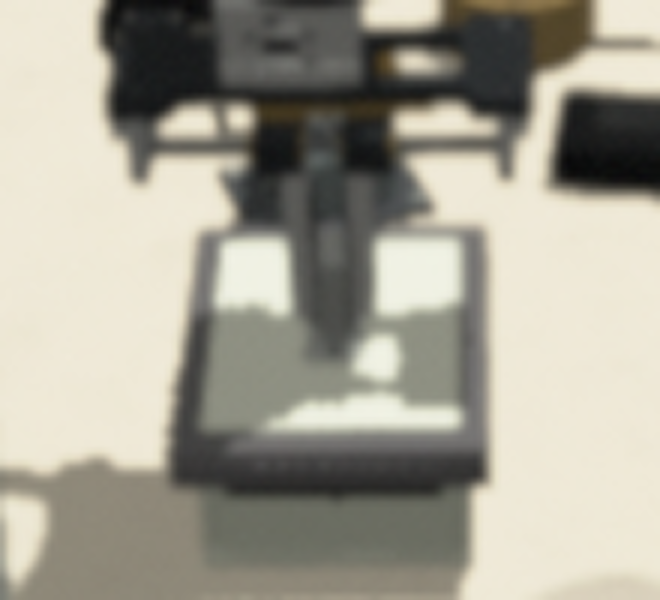

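The lid is level and 15.7 mm up, its front edge having moved from row 510 to about 482. The grip holds, so I'm handing in.

```bash
python3 -c "
from plant import ctrl
print(ctrl.finish_job())"
```

```text
the job is handed in; nothing more can be done
None
```

The counter lever was pushed to its stop and sprang back to rest; the lid's seal is broken, and the arm is still gripping the pull, holding the lid level about 15.7 mm above where it sat, at about 14 s on the robot's clock; the job is handed in, with no verdict returned.

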